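# Screw the cap of the bushing pot down snug

## Robot

A 6-joint arm with a two-finger parallel gripper is mounted at the origin on a cart in front of the work surface, level with it; the furniture and walls round the work are solid. World frame = base frame: x ahead of the robot, y to its left, z up, the work surface at z = 0. Lengths are in m, angles in rad, forces in N, time in s.
With the tool pointing down it reaches from about 0.375 to 0.975 m from the base axis. Payload 3.8 kg.
Tool frame: the origin (TCP) lies midway between the tips of the shut fingers; the grasp point (between the pads) lies 19 mm behind it; z points along the fingers, y is the line along which they close (so a half turn about z gives the same grasp; the last joint's range is limited). The gripper opens to 88 mm and grips with 3 to 60 N. Pads are 18 mm wide; open, the fingers measure 123 mm over their backs; the gripper's body (75 mm by 187 mm) begins 45 mm behind the grasp point.
Start: joints at [1.272, 0.264, 1.604, -0, 1.274, -0.037], TCP at [0.175, 0.652, 0.239] pointing down, gripper open.
Joint ranges: [-2.63, 2.63], [-0.94, 2.18], [0.31, 2.57], [-1.31, 4.45], [0, 2.66], [-2.55, 2.55]. Speed limits (rad/s): [2.57, 2.57, 3.14, 3.14, 3.14, 3.14].

## Interface

Orientations are given as a unit quaternion [x, y, z, w].
In Python, from workcell import manip gives the robot as it stands.
- The arm moves only by the tool jog_arm, never from a script. Its argument "targets" is a list of rows, each an object with "travel": the shift along the tool's x, y, z in m, a list of three; "roll": the turn about the tool's z in rad. In form: [{"travel": [x, y, z], "roll": roll}, ...]. A call has 1 to 12 rows; each row shifts and turns the commanded pose from where the row before left it, along the tool's axes as they then stand; what a row does not reach is not made up. A row lasts 1/12 s, in which the tool goes at most 41.7 mm and 7.16 degrees, less where a joint would pass 70% of its speed; a pose out of reach is approached as far as the arm can. A call with a gripper value outside its range is refused whole. "claw" is the gripper command: -1 is shut, 1 is fully open, values between are in proportion, set as the call begins (left out, the last holds). The fingers move at their own pace and stop on an object; "newtons" is the grip in N (left out, the last holds). Time passes only in rows, so rows that do not move let the fingers close. It gives the time, the measured TCP pose, the force, the opening and the grip force at its end, in the units of the state.
- manip.sense(): the state, without advancing time (a new reading comes with each control period).
- manip.camera(name): name is "side" or "top" or "wrist"; returns a dict with "image" (384x512x3 uint8, blue, green, red), "mtx" (3x3 intrinsics, pixels), "world_from_camera" (4x4, takes a point from camera to world coordinates). Camera axes: x right, y down, z forward; pixel columns grow to the right and rows downward; lengths in m; the calibration is good to about 2 mm. A picture is of the moment at which its call begins. There is no depth.
- manip.finish_job(): hands the job in; it is judged then, once.
The state is a dict: "time_s": time; "joint_positions": joint angles; "qd": joint speeds; "effort": joint torques, N m; "tcp_pos": TCP position; "orientation": TCP orientation; "wrist_force": force on the tool from outside, world axes, zero at the start; "ft_torque": the same for the moment, N m; "width": finger opening in m; "finger_force": force on a finger pad.
Only numpy, scipy, OpenCV 4.12 (cv2) and the standard library are available. Lean on these libraries where they do the work, as an engineer would, in place of code of your own. Each camera call takes 0.05 s, during which the arm holds its last target. There are 200 camera calls.

## Task

The ground bushings are in the pot; close it against grinding dust. Set the loose steel cap on the pot's threaded neck, start its thread and screw it down clockwise until it is snug on its O-ring and the turning torque clearly rises, then stop and let go. Do not overtighten it, and leave the other things on the table where they are.

Things in the scene. Friction and masses are not known exactly. Their poses are not given: they have to be found in the camera images.
- neck (a point): centre of the rim of the turned aluminium pot (fixed; 72 mm across, steel foot 104x88 mm), 78 mm above the table; z up. Right-hand two-start thread outside the neck: 18 mm lead, crest 70 mm across; the two ridges start 3 to 6 mm below the rim at this frame's +x and -x. A soft black O-ring on the rim rises 0.2 to 2.8 mm above this point: each one differs.
- cap_grip (a point): centre of the grip bar of the loose steel cap: bar 58 long along x, 14 wide along y, 22 high, z up, on a rubber bush that lets it twist about z by 0.08 rad per N m. The cap (0.31 kg) is 82 mm across, 41 high with the bar; its flat top is 11 mm, its sealing face 15 mm, its two inner lugs (4 mm thick, at +x and -x, in line with the bar) 26.5 mm and its skirt's edge 30 mm below this point.
- cap: the cap; origin at the centre of the skirt's edge, 30 mm under the bar's centre. Lugs 0.15 rad before the ridges' starts, it rests with this origin 12 to 13 mm below the rim. From there it turns freely clockwise (about 0.1 N m or less) for 0.25 to 1.2 rad, then the torque climbs by some 0.14 N m each 0.1 rad: snug is 0.3 to 0.5 N m, over 0.8 is overtightened.
- pot: the pot; origin at the centre of its foot's underside, on the table, 78 mm below the rim frame; same axes as the neck.
- bushing_big: steel bushing 30x30x30 mm, a bystander; origin under its centre
- bushing_brass: brass bushing 22x22x22 mm, a bystander; origin under its centre
- adjusting_rod: threaded steel rod 19x150x19 mm, a bystander; origin under its centre
- marker: white marker pen 14x132x15 mm, a bystander; origin under its centre
Things that resemble listed ones, but are neither listed nor needed, are in the scene too. What is shaped like the cap but turquoise is not meant.

How it is judged:
At the end, for the whole second after the job is handed in: The cap sits level and centred on the neck (within 5 mm, 0.05 rad), screwed down (bar's centre under 19 mm above the rim), at rest, its lugs pulling on the thread with 9 to 36 N; the other things lie where they were (contact force between cap and pot between 9 and 36 N and horizontal distance between cap_grip and neck below 0.005 m and z of cap_grip in the frame of neck below 0.019 m and angle between cap_grip's own z axis and vertical below 0.05 rad and linear speed of cap below 0.005 m/s); the robot touches nothing.
It fails at once if cap overtightened: its lugs pull on the thread with more than 52 N (contact force between cap and pot above 52 N).
It fails at once if another thing on the table was moved by more than 3 cm (distance of any of bushing_big, bushing_brass, adjusting_rod, marker from where it was at the start of the episode above 0.03 m).
It also fails if it takes over 58 s, if anything falls off the work surface, if the arm or the gripper's body presses on something with over 40 N, if the wrist force passes 120 N, or if a joint passes its speed limit or range.

## Working session

There is one attempt and no reset: what is moved stays moved. The work goes in short steps, Python scripts to look and compute and a tool call to move; the robot and the scene stay as the last step left them, time stands still between calls to the robot, and variables do not carry over. Pictures are saved under pics/ and viewed, at most 10 in all, crops included, and the job is handed in when it is done.

Besides the shell and the picture viewer there is one more tool, called as name(argument=value, ...) on one line, values as JSON. jog_arm: Moves the arm, as the interface text tells. Its arguments: {"type":"object","properties":{"targets":{"type":"array","items":{"type":"object","properties":{"travel":{"type":"array","items":{"type":"number"}},"roll":{"type":"number"}}}},"claw":{"type":"number"},"newtons":{"type":"number"}},"required":["targets"]}

```bash
mkdir -p pics
python3 - <<'E'
from workcell import manip
import cv2,numpy as np
s=manip.sense();print({k:np.round(v,3).tolist() for k,v in s.items()})
for n in("top","side"):
    c=manip.camera(n);cv2.imwrite(f"pics/{n}0.png",c["image"]);print(n,np.round(c["mtx"],1).tolist(),np.round(c["world_from_camera"],3).tolist())
E
```

```text
{'time_s': 0.0, 'joint_positions': [1.272, 0.265, 1.605, -0.0, 1.274, -0.037], 'qd': [0.001, 0.0, -0.0, 0.0, 0.0, -0.002], 'effort': [-0.001, -50.211, -35.687, 0.073, 0.029, -0.0], 'tcp_pos': [0.175, 0.651, 0.237], 'orientation': [0.131, 0.991, -0.001, -0.0], 'wrist_force': [0.209, -0.392, 0.146], 'ft_torque': [0.004, -0.032, 0.014], 'finger_force': 0.0, 'width': 0.088}
top [[401.5, 0.0, 246.1], [0.0, 401.5, 190.7], [0.0, 0.0, 1.0]] [[0.028, -0.992, 0.126, 0.381], [-0.999, -0.025, 0.023, -0.088], [-0.02, -0.127, -0.992, 0.953], [0.0, 0.0, 0.0, 1.0]]
side [[440.9, 0.0, 253.1], [0.0, 440.9, 201.7], [0.0, 0.0, 1.0]] [[0.88, -0.21, 0.427, 0.105], [-0.476, -0.397, 0.785, -0.798], [0.005, -0.893, -0.449, 0.488], [0.0, 0.0, 0.0, 1.0]]
```

View pics/top0.png

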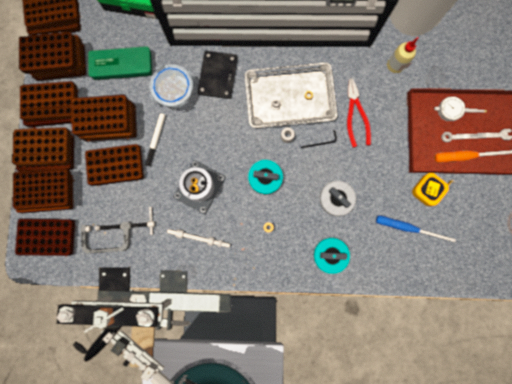

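View pics/side0.png

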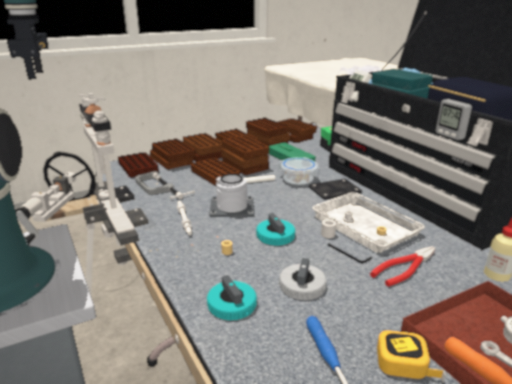

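The top view shows three cap shapes. Two are turquoise, at (266,177) and (332,255), and not meant; the grey steel one at (338,197) fits the description. The pot is at (198,184) with its neck facing up. I'll confirm both in one enlarged crop and measure them.

```bash
cat > h.py <<'E'
import cv2,numpy as np
from workcell import manip
def ray(c,px,z):
    """pixel -> world point on the plane at height z"""
    T=c["world_from_camera"];d=T[:3,:3]@np.linalg.solve(c["mtx"],[*px,1.]);o=T[:3,3]
    return o+d*(z-o[2])/d[2]
def pix(c,p):
    T=np.linalg.inv(c["world_from_camera"]);q=c["mtx"]@(T[:3,:3]@p+T[:3,3]);return q[:2]/q[2]
def yaw(s):
    from scipy.spatial.transform import Rotation as R
    m=R.from_quat(s["orientation"]).as_matrix();return m
E
python3 - <<'E'
from h import *
c=manip.camera("top");I=c["image"]
a=cv2.resize(I[155:230,305:380],None,fx=5.3,fy=5.3,interpolation=cv2.INTER_CUBIC)
b=cv2.resize(I[147:222,162:237],None,fx=5.3,fy=5.3,interpolation=cv2.INTER_CUBIC)
cv2.imwrite("pics/crop1.png",np.hstack([a,b]))
print("cap",ray(c,(338,197.5),.02),"pot",ray(c,(197,183),.078))
E
```

```text
cap [ 0.48911762 -0.28031575  0.02      ] pot [0.50665532 0.04161852 0.078     ]
```

View pics/crop1.png

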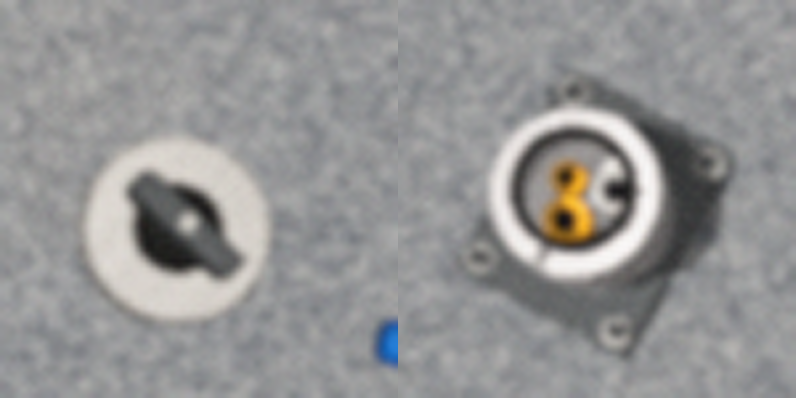

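The crop confirms it: on the left is the bare-steel cap, its bar running from (140,190) to (232,265), so yaw is about 0.89. On the right is the pot. Its long foot side runs from (735,165) to (628,352), so yaw is about −0.52, and the rim mark at (543,255) agrees. Moving above the cap.

jog_arm(targets=[{"travel": [-0.0286, -0.0279, 0]}, {"travel": [-0.0286, -0.0279, 0]}, {"travel": [-0.0286, -0.0279, 0]}, {"travel": [-0.0286, -0.0279, 0]}, {"travel": [-0.0286, -0.0279, 0]}, {"travel": [-0.0286, -0.0279, 0]}, {"travel": [-0.0286, -0.0279, 0]}, {"travel": [-0.0286, -0.0279, 0]}, {"travel": [-0.0286, -0.0279, 0]}, {"travel": [-0.0286, -0.0279, 0]}, {"travel": [-0.0286, -0.0279, 0]}, {"travel": [-0.0286, -0.0279, 0]}])

```text
$.targets[0]: bad value
```

jog_arm(targets=[{"travel": [-0.0286, -0.0279, 0]}, {"travel": [-0.0286, -0.0279, 0]}, {"travel": [-0.0286, -0.0279, 0]}, {"travel": [-0.0286, -0.0279, 0]}, {"travel": [-0.0088, -0.0369, 0]}, {"travel": [-0.0088, -0.0369, 0]}, {"travel": [-0.0088, -0.0369, 0]}, {"travel": [-0.0088, -0.0369, 0]}, {"travel": [-0.0088, -0.0369, 0]}, {"travel": [-0.0088, -0.0369, 0]}, {"travel": [-0.0088, -0.0369, 0]}, {"travel": [-0.0088, -0.0369, 0]}])

```text
$.targets[0]: bad value
```

jog_arm(targets=[{"travel": [-0.0088, -0.0369, 0]}, {"travel": [-0.0088, -0.0369, 0]}, {"travel": [0, 0, 0], "roll": 0.12}, {"travel": [0, 0, 0], "roll": 0.12}, {"travel": [0, 0, 0], "roll": 0.12}, {"travel": [0, 0, 0], "roll": 0.12}, {"travel": [0, 0, 0], "roll": 0.12}, {"travel": [0, 0, 0], "roll": 0.12}, {"travel": [0, 0, 0], "roll": 0.12}, {"travel": [0, 0, 0], "roll": 0.12}, {"travel": [0, 0, 0], "roll": 0.12}, {"travel": [0, 0, 0], "roll": 0.12}])

```text
$.targets[0]: bad value
```

jog_arm(targets=[{"travel": [0, 0, 0], "roll": 0.12}, {"travel": [0, 0, 0], "roll": 0.12}, {"travel": [0, 0, 0], "roll": 0.12}, {"travel": [0, 0, 0], "roll": 0.12}, {"travel": [0, 0, 0], "roll": 0.12}, {"travel": [0, 0, 0], "roll": 0.12}, {"travel": [0, 0, 0], "roll": 0.07}, {"travel": [0, 0, 0]}, {"travel": [0, 0, 0]}])

```text
$.targets[7]: bad value
```

Run:
```python
from h import *
s=manip.sense();print({k:np.round(v,3).tolist() for k,v in s.items()});print(np.round(yaw(s),3))
c=manip.camera("wrist");cv2.imwrite("pics/w1.png",c["image"]);print(np.round(c["mtx"],1).tolist(),np.round(c["world_from_camera"],3).tolist())
print(pix(c,np.array([.489,-.28,.03])))
c=manip.camera("top");cv2.imwrite("pics/t1.png",c["image"])
```

```text
{'time_s': 0.15, 'joint_positions': [1.272, 0.265, 1.605, 0.0, 1.274, -0.037], 'qd': [-0.001, -0.002, -0.005, -0.001, 0.002, -0.0], 'effort': [0.0, -50.284, -35.748, 0.073, 0.025, -0.0], 'tcp_pos': [0.175, 0.651, 0.238], 'orientation': [0.131, 0.991, -0.001, -0.0], 'wrist_force': [0.862, -0.772, 0.624], 'ft_torque': [-0.013, 0.004, -0.022], 'finger_force': 0.0, 'width': 0.088}
[[-0.966  0.259 -0.001]
 [ 0.259  0.966 -0.002]
 [ 0.    -0.002 -1.   ]]
[[288.8, 0.0, 256.6], [0.0, 288.8, 192.0], [0.0, 0.0, 1.0]] [[0.258, 0.934, 0.246, 0.112], [0.966, -0.249, -0.067, 0.669], [-0.002, 0.255, -0.967, 0.383], [0.0, 0.0, 0.0, 1.0]]
[-219.0658673   481.22036106]
```

View pics/w1.png

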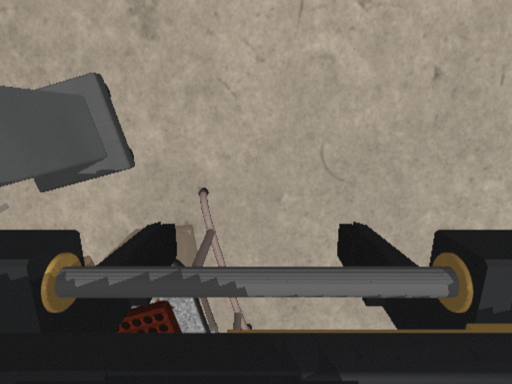

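Every move was refused because each row needs a "roll", so this picture only shows the floor under the start pose. Repeating with roll in each row.

jog_arm(targets=[{"travel": [-0.0286, -0.0279, 0], "roll": 0}, {"travel": [-0.0286, -0.0279, 0], "roll": 0}, {"travel": [-0.0286, -0.0279, 0], "roll": 0}, {"travel": [-0.0286, -0.0279, 0], "roll": 0}, {"travel": [-0.0286, -0.0279, 0], "roll": 0}, {"travel": [-0.0286, -0.0279, 0], "roll": 0}, {"travel": [-0.0286, -0.0279, 0], "roll": 0}, {"travel": [-0.0286, -0.0279, 0], "roll": 0}, {"travel": [-0.0286, -0.0279, 0], "roll": 0}, {"travel": [-0.0286, -0.0279, 0], "roll": 0}, {"travel": [-0.0286, -0.0279, 0], "roll": 0}, {"travel": [-0.0286, -0.0279, 0], "roll": 0}])

```text
time_s: 1.25
tcp_pos: [0.4201, 0.238, 0.239]
orientation: [0.13, 0.991, 0.0, 0.0]
wrist_force: [1.0, 0.3, -0.0]
width: 0.0881
finger_force: 0.0
```

jog_arm(targets=[{"travel": [-0.0286, -0.0279, 0], "roll": 0}, {"travel": [-0.0286, -0.0279, 0], "roll": 0}, {"travel": [-0.0286, -0.0279, 0], "roll": 0}, {"travel": [-0.0286, -0.0279, 0], "roll": 0}, {"travel": [-0.0088, -0.0369, 0], "roll": 0}, {"travel": [-0.0088, -0.0369, 0], "roll": 0}, {"travel": [-0.0088, -0.0369, 0], "roll": 0}, {"travel": [-0.0088, -0.0369, 0], "roll": 0}, {"travel": [-0.0088, -0.0369, 0], "roll": 0}, {"travel": [-0.0088, -0.0369, 0], "roll": 0}, {"travel": [-0.0088, -0.0369, 0], "roll": 0}, {"travel": [-0.0088, -0.0369, 0], "roll": 0}])

```text
time_s: 2.25
tcp_pos: [0.4923, -0.2029, 0.2388]
orientation: [0.131, 0.991, -0.0, 0.0]
wrist_force: [0.1, -0.0, 0.2]
width: 0.0881
finger_force: 0.0
```

jog_arm(targets=[{"travel": [-0.0088, -0.0369, 0], "roll": 0}, {"travel": [-0.0088, -0.0369, 0], "roll": 0}, {"travel": [0, 0, 0], "roll": 0.12}, {"travel": [0, 0, 0], "roll": 0.12}, {"travel": [0, 0, 0], "roll": 0.12}, {"travel": [0, 0, 0], "roll": 0.12}, {"travel": [0, 0, 0], "roll": 0.12}, {"travel": [0, 0, 0], "roll": 0.12}, {"travel": [0, 0, 0], "roll": 0.12}, {"travel": [0, 0, 0], "roll": 0.12}, {"travel": [0, 0, 0], "roll": 0.12}, {"travel": [0, 0, 0], "roll": 0.12}])

```text
time_s: 3.25
tcp_pos: [0.4906, -0.2768, 0.2386]
orientation: [0.67, 0.743, -0.0, -0.0]
wrist_force: [0.4, -0.1, -0.8]
width: 0.0879
finger_force: 0.0
```

jog_arm(targets=[{"travel": [0, 0, 0], "roll": 0.12}, {"travel": [0, 0, 0], "roll": 0.12}, {"travel": [0, 0, 0], "roll": 0.12}, {"travel": [0, 0, 0], "roll": 0.12}, {"travel": [0, 0, 0], "roll": 0.12}, {"travel": [0, 0, 0], "roll": 0.12}, {"travel": [0, 0, 0], "roll": 0.07}, {"travel": [0, 0, 0], "roll": 0}, {"travel": [0, 0, 0], "roll": 0}])

```text
time_s: 4.0
tcp_pos: [0.4906, -0.2768, 0.2387]
orientation: [0.902, 0.431, -0.0, -0.0]
wrist_force: [-0.1, -0.3, -0.5]
width: 0.0882
finger_force: 0.0
```

Run:
```python
from h import *
s=manip.sense();print({k:np.round(s[k],3).tolist() for k in("time_s","joint_positions","tcp_pos")});print(np.round(yaw(s),3))
c=manip.camera("wrist");cv2.imwrite("pics/w2.png",c["image"])
np.savez("w2.npz",mtx=c["mtx"],world_from_camera=c["world_from_camera"])
print(pix(c,np.array([.489,-.28,.03])))
```

```text
{'time_s': 4.0, 'joint_positions': [-0.558, 0.053, 1.846, 0.0, 1.242, 0.121], 'tcp_pos': [0.491, -0.277, 0.239]}
[[ 0.628  0.778 -0.   ]
 [ 0.778 -0.628  0.   ]
 [ 0.    -0.    -1.   ]]
[257.10552342 173.92600162]
```

View pics/w2.png

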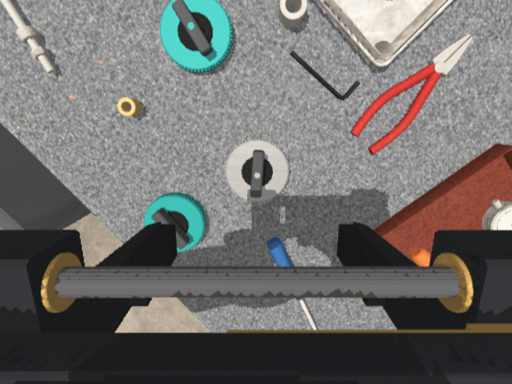

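The wrist view shows the steel cap disc centred near (257,171), with its bar close to vertical from (260,151) to (256,196); nothing is next to it. Measuring the disc and bar.

Run:
```python
from h import *
c=dict(np.load("w2.npz"));I=cv2.imread("pics/w2.png").astype(int);I=cv2.cvtColor(I.astype(np.uint8),cv2.COLOR_BGR2HSV)
x0,y0=220,135;H=I[y0:y0+75,x0:x0+80]
for t in(165,175,185):
    m=((H[...,2]>t)&(H[...,1]<40)).astype(np.uint8);m=cv2.morphologyEx(m,cv2.MORPH_OPEN,np.ones((3,3)))
    k=max(cv2.findContours(m,cv2.RETR_EXTERNAL,cv2.CHAIN_APPROX_NONE)[0],key=cv2.contourArea)
    e=cv2.fitEllipse(cv2.convexHull(k));px=np.array(e[0])+[x0,y0];print(t,e,px,ray(c,px,.018))
m=(H[...,2]<125).astype(np.uint8)
for r in m[10:65,18:58]: print(''.join('.#'[v] for v in r))
```

```text
165 ((35.95553207397461, 35.06635665893555), (61.77332305908203, 63.68302917480469), 80.1541748046875) [255.95553207 170.06635666] [ 0.48954431 -0.27700099  0.018     ]
175 ((36.23088455200195, 34.928462982177734), (60.88287353515625, 62.46761703491211), 93.03370666503906) [256.23088455 169.92846298] [ 0.48993242 -0.27708301  0.018     ]
185 ((36.36511993408203, 35.00127029418945), (60.44667434692383, 61.57646560668945), 98.87770080566406) [256.36511993 170.00127029] [ 0.49000724 -0.27726496  0.018     ]
........................................
........................................
........................................
........................................
........................................
................########................
...............###########..............
...............###########..............
...............############.............
...............############.............
...............############.............
...............############.............
.............##############.............
............#################...........
..........######
[... 964 characters left out ...]
...
.........#####################..........
...........#################............
............###############.............
.............#############..............
.............############...............
.............############...............
............#############...............
............#############...............
...........##############...............
............#############...............
...........##############...........#...
...........##############............###
..........#.#############...........####
............############..........######
.............##########..........#######
.................####.........##########
...........#...............#############
```

The cap is within 1 mm of the tool axis and the bar is 0.075 rad off. I'll roll, descend until the tips are just above the cap top, and grip.

jog_arm(targets=[{"travel": [-0.0005, -0.0005, 0.036], "roll": 0.075}, {"travel": [0, 0, 0.036], "roll": 0}, {"travel": [0, 0, 0.036], "roll": 0}, {"travel": [0, 0, 0.036], "roll": 0}, {"travel": [0, 0, 0.036], "roll": 0}, {"travel": [0, 0, 0.02], "roll": 0}, {"travel": [0, 0, 0.015], "roll": 0}, {"travel": [0, 0, 0], "roll": 0}, {"travel": [0, 0, 0], "roll": 0}], claw=0, newtons=40)

```text
time_s: 4.8
tcp_pos: [0.4896, -0.2767, 0.0229]
orientation: [0.918, 0.397, -0.0, -0.001]
wrist_force: [0.0, -0.1, -0.7]
width: 0.0442
finger_force: 0.0
```

jog_arm(targets=[{"travel": [0, 0, 0], "roll": 0}, {"travel": [0, 0, 0], "roll": 0}, {"travel": [0, 0, 0], "roll": 0}, {"travel": [0, 0, 0], "roll": 0}, {"travel": [0, 0, 0], "roll": 0}, {"travel": [0, 0, 0], "roll": 0}, {"travel": [0, 0, 0], "roll": 0}, {"travel": [0, 0, 0], "roll": 0}], claw=-1, newtons=40)

```text
time_s: 5.47
tcp_pos: [0.4903, -0.2771, 0.0242]
orientation: [0.918, 0.396, 0.0, 0.0]
wrist_force: [-0.5, 0.2, 3.1]
width: 0.0136
finger_force: 40.0
```

Gripped at 13.6 mm wide. Next I'll lift, carry to a standoff 0.1 m from the pot with the cap pre-turned, and look at the rim from close by.

jog_arm(targets=[{"travel": [0, 0, -0.012], "roll": 0}, {"travel": [0, 0, -0.03], "roll": 0}, {"travel": [0, 0, -0.035], "roll": 0}, {"travel": [0, 0, -0.035], "roll": 0}, {"travel": [0, 0, -0.035], "roll": 0}, {"travel": [0, 0, -0.03], "roll": 0}, {"travel": [0.0312, -0.0127, 0], "roll": 0}, {"travel": [0.0312, -0.0127, 0], "roll": 0}, {"travel": [0.0312, -0.0127, 0], "roll": 0}, {"travel": [0.0312, -0.0127, 0], "roll": 0}, {"travel": [0.0312, -0.0127, 0], "roll": 0}, {"travel": [0.0312, -0.0127, 0], "roll": 0}])

```text
time_s: 6.47
tcp_pos: [0.5624, -0.0867, 0.2006]
orientation: [0.918, 0.396, -0.001, -0.0]
wrist_force: [0.7, -0.4, -2.5]
width: 0.0137
finger_force: 40.0
```

jog_arm(targets=[{"travel": [0.0312, -0.0127, 0], "roll": 0}, {"travel": [0.0312, -0.0127, 0], "roll": 0}, {"travel": [0.0312, -0.0127, 0], "roll": 0}, {"travel": [0, 0, 0], "roll": -0.116}, {"travel": [0, 0, 0], "roll": -0.12}, {"travel": [0, 0, 0], "roll": -0.12}, {"travel": [0, 0, 0], "roll": -0.12}, {"travel": [0, 0, 0], "roll": -0.12}, {"travel": [0, 0, 0], "roll": -0.12}, {"travel": [0, 0, 0], "roll": -0.12}, {"travel": [0, 0, 0], "roll": -0.12}, {"travel": [0, 0, 0], "roll": -0.12}])

```text
time_s: 7.47
tcp_pos: [0.5985, 0.0059, 0.2003]
orientation: [0.583, 0.812, -0.0, -0.001]
wrist_force: [-0.0, 0.8, -3.0]
width: 0.0141
finger_force: 40.0
```

jog_arm(targets=[{"travel": [0, 0, 0], "roll": -0.12}, {"travel": [0, 0, 0], "roll": -0.12}, {"travel": [0, 0, 0], "roll": -0.12}, {"travel": [0, 0, 0], "roll": -0.12}, {"travel": [0, 0, 0], "roll": -0.12}, {"travel": [0, 0, 0], "roll": -0.12}, {"travel": [0, 0, 0], "roll": -0.12}, {"travel": [0, 0, 0], "roll": -0.04}, {"travel": [0, 0, 0], "roll": 0}, {"travel": [0, 0, 0], "roll": 0}])

```text
time_s: 8.3
tcp_pos: [0.5988, 0.0059, 0.2004]
orientation: [0.185, 0.983, -0.0, -0.001]
wrist_force: [0.4, -0.4, -2.7]
width: 0.0137
finger_force: 40.0
```

Run:
```python
from h import *
s=manip.sense();print({k:np.round(s[k],3).tolist() for k in("time_s","joint_positions","tcp_pos","wrist_force","ft_torque","width")});R=yaw(s);print(np.arctan2(R[1,0],R[0,0]))
c=manip.camera("wrist");cv2.imwrite("pics/w3.png",c["image"])
np.savez("w3.npz",mtx=c["mtx"],world_from_camera=c["world_from_camera"])
print(pix(c,np.array([.5067,.0416,.078])))
```

```text
{'time_s': 8.3, 'joint_positions': [-0.032, 0.149, 1.814, 0.0, 1.18, -1.23], 'tcp_pos': [0.599, 0.006, 0.2], 'wrist_force': [0.432, -0.403, -2.746], 'ft_torque': [-0.021, 0.026, -0.01], 'width': 0.014}
2.769346673007076
[255.11562616  75.46353919]
```

View pics/w3.png

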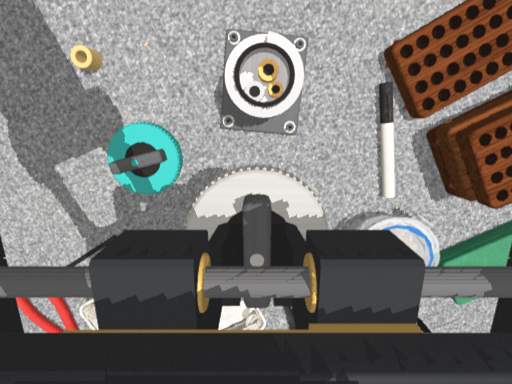

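The standoff view shows the pot rim centred near (264,73) and the foot screws at (234,37), (301,44), (228,121) and (289,127). The held cap's top edge is at about (258,168) and its bar is upright in the fingers. Measuring all three.

Run:
```python
from h import *
c=dict(np.load("w3.npz"));I=cv2.cvtColor(cv2.imread("pics/w3.png"),cv2.COLOR_BGR2HSV)
x0,y0=205,15;H=I[y0:y0+120,x0:x0+115]
for t in(180,200,220):
    m=((H[...,2]>t)&(H[...,1]<40)).astype(np.uint8);m=cv2.morphologyEx(m,cv2.MORPH_OPEN,np.ones((3,3)))
    k=max(cv2.findContours(m,cv2.RETR_EXTERNAL,cv2.CHAIN_APPROX_NONE)[0],key=cv2.contourArea)
    e=cv2.fitEllipse(cv2.convexHull(k));px=np.array(e[0])+[x0,y0];print(t,np.round(e[1],1),px,ray(c,px,.078))
g=cv2.cvtColor(cv2.imread("pics/w3.png"),cv2.COLOR_BGR2GRAY)
p=np.array([ray(c,q,.01)[:2] for q in[(234,37),(301,44),(289,127),(228,121)]]);print(p.round(4))
mid=p.mean(0);print("foot centre",mid)
a=(p[3]+p[2]-p[0]-p[1]);b=(p[1]+p[2]-p[0]-p[3])
print(np.linalg.norm(a)/2,np.arctan2(a[1],a[0]),np.linalg.norm(b)/2,np.arctan2(b[1],b[0])-np.pi/2)
tcp=manip.sense()["tcp_pos"];d=ray(c,(258,168),.196)
print("cap edge dist",np.linalg.norm((d-tcp)[:2]))
t=manip.camera("top");J=cv2.cvtColor(t["image"],cv2.COLOR_BGR2HSV);x0,y0=170,155;H=J[y0:y0+60,x0:x0+55]
J=cv2.cvtColor(cv2.imread("pics/top0.png"),cv2.COLOR_BGR2HSV);H=J[y0:y0+60,x0:x0+55]
for v in(190,210):
    m=((H[...,2]>v)&(H[...,1]<40)).astype(np.uint8)
    k=max(cv2.findContours(m,cv2.RETR_EXTERNAL,cv2.CHAIN_APPROX_NONE)[0],key=cv2.contourArea)
    e=cv2.fitEllipse(cv2.convexHull(k));px=np.array(e[0])+[x0,y0];print("top",np.round(e[1],1),px,ray(t,px,.078))
```

```text
180 [83.2 85.9] [265.24639511  73.68126678] [0.50853933 0.05029559 0.078     ]
200 [79.2 85.6] [264.42245865  74.18782806] [0.50866306 0.04948512 0.078     ]
220 [78.6 84.8] [264.17128754  74.27738571] [0.50865178 0.04925663 0.078     ]
[[ 0.4551  0.0375]
 [ 0.4871  0.1011]
 [ 0.5634  0.0604]
 [ 0.5321 -0.0016]]
foot centre [0.50943633 0.04934495]
0.08640864727325226 -0.4801104662326063 0.0702773416568658 -0.4664340189859266
cap edge dist 0.03851863179212442
top [31.4 31.8] [194.79611588 182.76380157] [0.50706053 0.04652192 0.078     ]
top [30.4 31.1] [194.94514084 182.76708794] [0.50706143 0.04619154 0.078     ]
```

jog_arm(targets=[{"travel": [0, 0, 0], "roll": -0.09}, {"travel": [0.0248, 0.0039, 0], "roll": 0}, {"travel": [0.0248, 0.0039, 0], "roll": 0}, {"travel": [0.0248, 0.0039, 0.01], "roll": 0}, {"travel": [0.0247, 0.0039, 0.02], "roll": 0}, {"travel": [0, 0, 0.03], "roll": 0}, {"travel": [0, 0, 0.025], "roll": 0}, {"travel": [0, 0, 0], "roll": 0}, {"travel": [0, 0, 0], "roll": 0}, {"travel": [0, 0, 0], "roll": 0}])

```text
time_s: 9.23
tcp_pos: [0.5097, 0.0483, 0.117]
orientation: [0.14, 0.99, 0.0, 0.001]
wrist_force: [0.5, -0.7, -2.7]
width: 0.0138
finger_force: 40.0
```

Run:
```python
from h import *
s=manip.sense();print({k:np.round(s[k],4).tolist() for k in("time_s","joint_positions","tcp_pos","wrist_force","ft_torque","width")});R=yaw(s);print(np.arctan2(R[1,0],R[0,0]))
S=manip.camera("side");I=S["image"]
p=np.array(s["tcp_pos"]);print("axis top/bottom",[pix(S,np.array([*p[:2],z])).round(1) for z in(.11,.078,.02)])
cv2.imwrite("pics/s1.png",cv2.resize(I[140:230,185:285],None,fx=6,fy=6,interpolation=cv2.INTER_CUBIC))
```

```text
{'time_s': 9.2333, 'joint_positions': [0.0457, 0.0664, 2.0715, 0.0, 1.002, -1.2438], 'tcp_pos': [0.5097, 0.0483, 0.117], 'wrist_force': [0.5398, -0.6928, -2.6884], 'ft_torque': [0.0262, -0.0449, 0.0283], 'width': 0.0138}
2.8602590136924917
axis top/bottom [array([231.7, 165.2]), array([231.9, 178.1]), array([232.3, 200.5])]
```

View pics/s1.png

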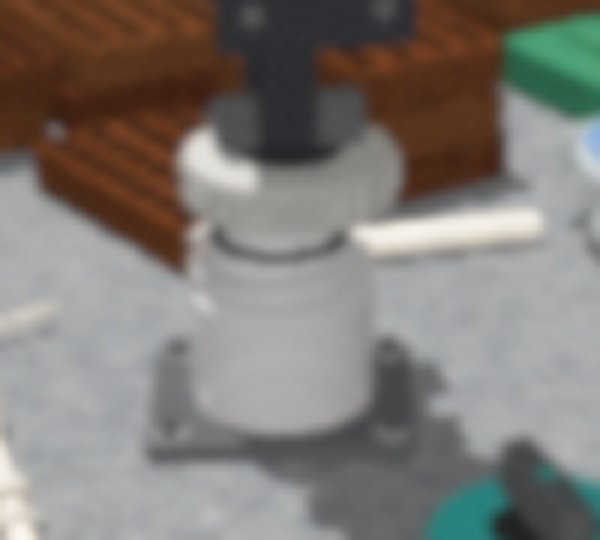

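The side crop shows the cap centred near column 290 and the pot body near 282, so the cap sits about 3 mm too far right. That is along the bar and agrees with the 38.5 mm edge distance measured before. I'll shift 3.2 mm along tool x and lower slowly, watching the force.

jog_arm(targets=[{"travel": [0.0032, 0, 0], "roll": 0}, {"travel": [0, 0, 0.008], "roll": 0}, {"travel": [0, 0, 0.004], "roll": 0}, {"travel": [0, 0, 0.003], "roll": 0}, {"travel": [0, 0, 0.003], "roll": 0}, {"travel": [0, 0, 0], "roll": 0}])

```text
time_s: 9.78
tcp_pos: [0.5048, 0.0491, 0.0968]
orientation: [0.14, 0.99, -0.0, -0.001]
wrist_force: [-0.6, 0.4, -2.9]
width: 0.0135
finger_force: 40.0
```

jog_arm(targets=[{"travel": [0, 0, 0.0025], "roll": 0}, {"travel": [0, 0, 0.0025], "roll": 0}, {"travel": [0, 0, 0], "roll": 0}])

```text
time_s: 10.03
tcp_pos: [0.5051, 0.0491, 0.0921]
orientation: [0.14, 0.99, -0.0, -0.0]
wrist_force: [0.7, -0.0, -2.8]
width: 0.0137
finger_force: 40.0
```

No contact force yet and the skirt is about 10 mm below the rim, so it fits over the neck. Continuing until it rests.

jog_arm(targets=[{"travel": [0, 0, 0.001], "roll": 0}, {"travel": [0, 0, 0.001], "roll": 0}, {"travel": [0, 0, 0], "roll": 0}])

```text
time_s: 10.28
tcp_pos: [0.5054, 0.0492, 0.0906]
orientation: [0.14, 0.99, -0.0, -0.0]
wrist_force: [0.3, -0.4, -3.0]
width: 0.0137
finger_force: 40.0
```

jog_arm(targets=[{"travel": [0, 0, 0.001], "roll": 0}, {"travel": [0, 0, 0], "roll": 0}])

```text
time_s: 10.45
tcp_pos: [0.5054, 0.0491, 0.0896]
orientation: [0.14, 0.99, -0.0, -0.0]
wrist_force: [-0.3, -0.5, -2.8]
width: 0.0137
finger_force: 40.0
```

jog_arm(targets=[{"travel": [0, 0, 0.001], "roll": 0}, {"travel": [0, 0, 0], "roll": 0}])

```text
time_s: 10.62
tcp_pos: [0.5057, 0.0492, 0.0891]
orientation: [0.14, 0.99, 0.0, 0.0]
wrist_force: [-1.8, 1.0, 0.2]
width: 0.0135
finger_force: 40.0
```

jog_arm(targets=[{"travel": [0, 0, 0.001], "roll": 0}, {"travel": [0, 0, 0], "roll": 0}])

```text
time_s: 10.78
tcp_pos: [0.5058, 0.0492, 0.0889]
orientation: [0.14, 0.99, 0.0, 0.0]
wrist_force: [-3.8, 0.3, 6.2]
width: 0.0134
finger_force: 40.0
```

Contact came at TCP z ≈ 0.089, the expected rest height, with 6 N. Starting the thread clockwise, 2.86 mm down per rad, and reading the torque after each move.

jog_arm(targets=[{"travel": [0.0004, 0, 0], "roll": 0.05}, {"travel": [0, 0, 0.0001], "roll": 0.05}, {"travel": [0, 0, 0.0001], "roll": 0.05}, {"travel": [0, 0, 0.0001], "roll": 0.05}, {"travel": [0, 0, 0], "roll": 0}])

```text
time_s: 11.2
tcp_pos: [0.5062, 0.0492, 0.0884]
orientation: [0.239, 0.971, 0.0, 0.001]
wrist_force: [0.2, -0.7, 2.6]
width: 0.0134
finger_force: 40.0
```

```bash
cat > r.py <<'E'
from h import *
s=manip.sense();R=yaw(s);print({k:np.round(s[k],4).tolist() for k in("time_s","tcp_pos","wrist_force","ft_torque","width")},np.arctan2(R[1,0],R[0,0]),s["joint_positions"][5])
E
python3 r.py
```

```text
{'time_s': 11.2, 'tcp_pos': [0.5062, 0.0492, 0.0884], 'wrist_force': [0.1656, -0.6648, 2.5683], 'ft_torque': [-0.0292, 0.0206, -0.0863], 'width': 0.0134} 2.659590195829757 -1.0405764575143641
```

jog_arm(targets=[{"travel": [0, 0, 0.00014], "roll": 0.05}, {"travel": [0, 0, 0.00014], "roll": 0.05}, {"travel": [0, 0, 0.00014], "roll": 0.05}, {"travel": [0, 0, 0], "roll": 0}])

```text
time_s: 11.53
tcp_pos: [0.5064, 0.0493, 0.0882]
orientation: [0.31, 0.951, 0.0, 0.001]
wrist_force: [-0.0, -1.0, 4.8]
width: 0.0138
finger_force: 40.0
```

```bash
python3 r.py
```

```text
{'time_s': 11.5333, 'tcp_pos': [0.5064, 0.0493, 0.0882], 'wrist_force': [-0.0385, -1.0284, 4.7572], 'ft_torque': [-0.0675, 0.0681, 0.0059], 'width': 0.0138} 2.5109301463678664 -0.8919834397502481
```

jog_arm(targets=[{"travel": [0, 0, 0.00014], "roll": 0.05}, {"travel": [0, 0, 0.00014], "roll": 0.05}, {"travel": [0, 0, 0], "roll": 0}])

```text
time_s: 11.78
tcp_pos: [0.5067, 0.0494, 0.0881]
orientation: [0.357, 0.934, 0.001, 0.001]
wrist_force: [-0.7, 1.3, 6.3]
width: 0.0134
finger_force: 40.0
```

```bash
python3 r.py
```

```text
{'time_s': 11.7833, 'tcp_pos': [0.5067, 0.0494, 0.0881], 'wrist_force': [-0.669, 1.2914, 6.3031], 'ft_torque': [0.0185, 0.059, -0.001], 'width': 0.0134} 2.411384732478753 -0.7924652964995327
```

jog_arm(targets=[{"travel": [0, 0, 0], "roll": 0.05}, {"travel": [0, 0, 0], "roll": 0.05}, {"travel": [0, 0, 0], "roll": 0}])

```text
time_s: 12.03
tcp_pos: [0.5068, 0.0494, 0.0881]
orientation: [0.403, 0.915, 0.001, 0.002]
wrist_force: [0.5, 0.5, 5.3]
width: 0.0137
finger_force: 40.0
```

```bash
python3 r.py
```

```text
{'time_s': 12.0333, 'tcp_pos': [0.5068, 0.0494, 0.0881], 'wrist_force': [0.4883, 0.4851, 5.2976], 'ft_torque': [0.037, 0.0002, 0.0441], 'width': 0.0137} 2.3113234830401 -0.6924312773461934
```

jog_arm(targets=[{"travel": [0, 0, 0], "roll": 0.05}, {"travel": [0, 0, 0], "roll": 0.05}, {"travel": [0, 0, 0], "roll": 0}])

```text
time_s: 12.28
tcp_pos: [0.5068, 0.0494, 0.0881]
orientation: [0.449, 0.894, 0.001, 0.002]
wrist_force: [0.1, 0.2, 6.0]
width: 0.0136
finger_force: 40.0
```

```bash
python3 r.py
```

```text
{'time_s': 12.2833, 'tcp_pos': [0.5068, 0.0494, 0.0881], 'wrist_force': [0.1014, 0.1812, 6.0357], 'ft_torque': [-0.06, -0.0263, 0.0295], 'width': 0.0136} 2.2113640175689153 -0.59247432073601
```

jog_arm(targets=[{"travel": [0, 0, 0], "roll": 0.05}, {"travel": [0, 0, 0], "roll": 0.05}, {"travel": [0, 0, 0], "roll": 0}])

```text
time_s: 12.53
tcp_pos: [0.5068, 0.0494, 0.0881]
orientation: [0.493, 0.87, 0.001, 0.001]
wrist_force: [1.4, -0.5, 5.6]
width: 0.014
finger_force: 40.0
```

```bash
python3 r.py
```

```text
{'time_s': 12.5333, 'tcp_pos': [0.5068, 0.0494, 0.0881], 'wrist_force': [1.3637, -0.5105, 5.6153], 'ft_torque': [-0.0457, -0.0015, 0.0002], 'width': 0.014} 2.111296704237682 -0.49240594032278345
```

jog_arm(targets=[{"travel": [0, 0, 0], "roll": 0.05}, {"travel": [0, 0, 0], "roll": 0.05}, {"travel": [0, 0, 0], "roll": 0}])

```text
time_s: 12.78
tcp_pos: [0.5068, 0.0494, 0.0881]
orientation: [0.536, 0.845, 0.001, 0.001]
wrist_force: [1.1, -0.2, 5.7]
width: 0.0133
finger_force: 40.0
```

```bash
python3 r.py
```

```text
{'time_s': 12.7833, 'tcp_pos': [0.5068, 0.0494, 0.0881], 'wrist_force': [1.1417, -0.1813, 5.6572], 'ft_torque': [-0.0455, 0.0012, 0.0151], 'width': 0.0133} 2.011364682582565 -0.3924222056988316
```

jog_arm(targets=[{"travel": [0, 0, 0], "roll": 0.05}, {"travel": [0, 0, 0], "roll": 0.05}, {"travel": [0, 0, 0], "roll": 0}])

```text
time_s: 13.03
tcp_pos: [0.5068, 0.0494, 0.0881]
orientation: [0.577, 0.817, 0.001, 0.001]
wrist_force: [0.8, -0.8, 6.3]
width: 0.0136
finger_force: 40.0
```

```bash
python3 r.py
```

```text
{'time_s': 13.0333, 'tcp_pos': [0.5068, 0.0494, 0.0881], 'wrist_force': [0.7533, -0.8171, 6.3024], 'ft_torque': [-0.0203, 0.045, 0.0451], 'width': 0.0136} 1.9113187618554104 -0.29245389856231946
```

jog_arm(targets=[{"travel": [0, 0, 0], "roll": 0.05}, {"travel": [0, 0, 0], "roll": 0.05}, {"travel": [0, 0, 0], "roll": 0}])

```text
time_s: 13.28
tcp_pos: [0.5068, 0.0496, 0.088]
orientation: [0.617, 0.787, 0.001, 0.001]
wrist_force: [0.3, 1.1, 5.2]
width: 0.0137
finger_force: 40.0
```

```bash
python3 r.py
```

```text
{'time_s': 13.2833, 'tcp_pos': [0.5068, 0.0496, 0.088], 'wrist_force': [0.2673, 1.1234, 5.1676], 'ft_torque': [0.0479, -0.0058, 0.1385], 'width': 0.0137} 1.8115386690935515 -0.1926359012764431
```

Torque starts to rise at 0.14 N m. Continuing in small steps while taking off the downward press.

jog_arm(targets=[{"travel": [0, 0, -0.0005], "roll": 0}, {"travel": [0, 0, -0.0003], "roll": 0.05}, {"travel": [0, 0, 0], "roll": 0.03}, {"travel": [0, 0, 0], "roll": 0}, {"travel": [0, 0, 0], "roll": 0}])

```text
time_s: 13.7
tcp_pos: [0.5062, 0.0495, 0.088]
orientation: [0.647, 0.762, 0.001, 0.001]
wrist_force: [3.8, 1.5, 2.8]
width: 0.0137
finger_force: 40.0
```

```bash
python3 r.py
```

```text
{'time_s': 13.7, 'tcp_pos': [0.5062, 0.0495, 0.088], 'wrist_force': [3.7776, 1.4643, 2.7914], 'ft_torque': [0.1647, -0.3528, 0.2178], 'width': 0.0137} 1.7330806365876392 -0.11415567115961157
```

jog_arm(targets=[{"travel": [0, 0, 0], "roll": 0.03}, {"travel": [0, 0, 0], "roll": 0.02}, {"travel": [0, 0, 0], "roll": 0}, {"travel": [0, 0, 0], "roll": 0}])

```text
time_s: 14.03
tcp_pos: [0.5061, 0.0496, 0.088]
orientation: [0.667, 0.745, 0.001, 0.001]
wrist_force: [4.7, 2.6, 2.1]
width: 0.0136
finger_force: 40.1
```

```bash
python3 r.py
```

```text
{'time_s': 14.0333, 'tcp_pos': [0.5061, 0.0496, 0.088], 'wrist_force': [4.7208, 2.6254, 2.1163], 'ft_torque': [0.3036, -0.7269, 0.3233], 'width': 0.0136} 1.682122053962364 -0.06318410437845194
```

0.32 N m. One more small step.

jog_arm(targets=[{"travel": [0, 0, -0.0003], "roll": 0.03}, {"travel": [0, 0, 0], "roll": 0.02}, {"travel": [0, 0, 0], "roll": 0}, {"travel": [0, 0, 0], "roll": 0}])

```text
time_s: 14.37
tcp_pos: [0.506, 0.0496, 0.088]
orientation: [0.685, 0.728, 0.001, 0.001]
wrist_force: [5.0, 4.0, 0.8]
width: 0.0139
finger_force: 40.1
```

```bash
python3 r.py; python3 r.py
```

```text
{'time_s': 14.3667, 'tcp_pos': [0.506, 0.0496, 0.088], 'wrist_force': [4.969, 4.028, 0.7716], 'ft_torque': [0.4347, -0.8208, 0.3971], 'width': 0.0139} 1.6320205930843399 -0.01311147662564405
{'time_s': 14.3667, 'tcp_pos': [0.506, 0.0496, 0.088], 'wrist_force': [4.969, 4.028, 0.7716], 'ft_torque': [0.4347, -0.8208, 0.3971], 'width': 0.0139} 1.6320205930843399 -0.01311147662564405
```

0.40 N m, snug. Letting go and backing off upward.

jog_arm(targets=[{"travel": [0, 0, 0], "roll": 0}, {"travel": [0, 0, 0], "roll": 0}, {"travel": [0, 0, 0], "roll": 0}, {"travel": [0, 0, 0], "roll": 0}, {"travel": [0, 0, -0.01], "roll": 0}, {"travel": [0, 0, -0.02], "roll": 0}, {"travel": [0, 0, -0.03], "roll": 0}, {"travel": [0, 0, -0.03], "roll": 0}, {"travel": [0, 0, -0.03], "roll": 0}, {"travel": [0, 0, 0], "roll": 0}], claw=0)

```text
time_s: 15.2
tcp_pos: [0.509, 0.0494, 0.2155]
orientation: [0.686, 0.728, 0.004, 0.004]
wrist_force: [1.3, -0.6, 0.9]
width: 0.0444
finger_force: 0.0
```

```bash
python3 - <<'E'
from h import *
I=manip.camera("side")["image"];W=manip.camera("wrist")
a=cv2.resize(I[140:230,185:285],(400,360),interpolation=cv2.INTER_CUBIC);b=W["image"][:300,56:456]
cv2.imwrite("pics/f.png",np.hstack([a,cv2.copyMakeBorder(b,0,60,0,0,0)]))
E
python3 r.py
```

```text
{'time_s': 15.3, 'tcp_pos': [0.5061, 0.0492, 0.21], 'wrist_force': [0.016, 0.0416, -1.1316], 'ft_torque': [-0.0888, 0.0839, -0.0588], 'width': 0.0439} 1.6307521276198964 -0.011894874535445799
```

View pics/f.png

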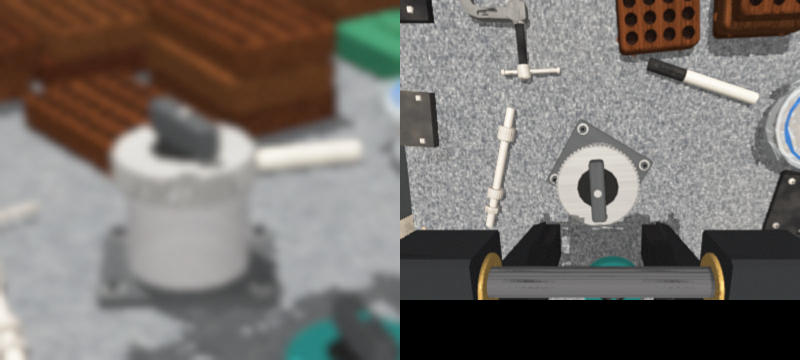

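The cap sits level and centred on the pot in both views: side crop about (182,170), wrist view about (597,187). The marker and rod are undisturbed and the gripper is clear. Handing in.

```bash
python3 -c "
from workcell import manip
print(manip.finish_job())"
```

```text
the job is handed in; nothing more can be done
None
```

The steel cap is screwed onto the pot to a snug 0.40 N m, released and sitting level and centred in the last pictures; I handed the job in at about 15 s, and no verdict came back.

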